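# Turn a milling blank until its flat lies against the alignment bar

### The arm

A 7-joint arm with a two-finger parallel gripper is mounted at the origin on a cart in front of the work surface, level with it; the furniture and walls round the work are solid. World frame = base frame: x ahead of the robot, y to its left, z up, the work surface at z = 0. Lengths are in mm, angles in rad, forces in N, time in s.
With the tool pointing down it reaches from about 400 to 750 mm from the base axis. Payload 19.5 kg.
Tool frame: the origin (TCP) lies at the very end of the fingers, on their centre line; the grasp point (between the pads) lies grip_point_offset behind it (grip_point_offset is the distance from the TCP to the grasp point, in mm); z points along the fingers, y is the line along which they close (so a half turn about z gives the same grasp; the last joint's range is limited). The gripper opens to 85 mm and grips with 20 to 120 N. Pads are 22 mm wide; open, the fingers measure 114 mm over their backs; the gripper's body (76 mm by 85 mm) begins 54 mm behind the grasp point. The pads swing forward as they close: fully open they stand 13 mm farther back than shut.
Start: joints at [1.211, 0.707, -0.028, 1.485, 0.022, 0.951, -0.075], TCP at [179.667, -546.182, 231.268] pointing down, gripper open.
Joint ranges: [-2.71, 2.71], [-0.32, 2.16], [-1.57, 1.52], [0, 2.45], [-1.46, 4.6], [0, 2.02], [-2.83, 2.83]. Speed limits (rad/s): [1.89, 1.89, 2.57, 2.57, 3.01, 3.01, 3.01].

### API

Orientations are given as a unit quaternion [w, x, y, z].
In Python, from rig import get_obs, snapshot, job_done, grip_point_offset gives the robot as it stands. The module is installed in compiled form; this text tells all that it offers.
- The arm moves only by the tool send_rows, never from a script. Its arguments are lists of equal length, an entry for each row: "gripper": the opening in per cent of the stroke, from 0 (shut) to 100 (fully open); "linear": the shift along the world's x, y, z in units of 40 mm (1.0 is 40 mm), a list of three; "spin": the turn about the world's z in units of 6 degrees (1.0 is 6 degrees). A call has 1 to 10 rows; each row is the pose to reach, as a shift and turn from the pose commanded when the call began; what a row does not reach only later rows make up. A row lasts 1/10 s, in which the tool goes at most 50 mm and 8.59 degrees, less where a joint would pass 70% of its speed; a pose out of reach is approached as far as the arm can. A call with a gripper value outside its range is refused whole. The fingers move at their own pace and stop on an object; the grip force is fixed at half the most. Time passes only in rows, so rows that repeat a pose let the fingers close. It gives the time, the measured TCP pose, the force, the opening and the grip force at its end, in the units of the state.
- get_obs(): the state, without advancing time (a new reading comes with each control period).
- snapshot(name): name is "scene" or "top" or "wrist"; returns a dict with "color" (420x560x3 uint8, red, green, blue), "camera_matrix" (3x3 intrinsics, pixels), "world_from_camera" (4x4, takes a point from camera to world coordinates). Camera axes: x right, y down, z forward; pixel columns grow to the right and rows downward; lengths in mm; the calibration is good to about 2 mm. A picture is of the moment at which its call begins. There is no depth.
- job_done(): hands the job in; it is judged then, once.
The state is a dict: "clock": time; "qpos": joint angles; "dq": joint speeds; "joint_torque": joint torques, N m; "eef_pos": TCP position; "tool_rot": TCP orientation; "wrist_force": force on the tool from outside, world axes, zero at the start; "torque": the same for the moment, N m; "finger_gap": opening from 0.0 (shut) to 1.0 (fully open); "finger_force": force on a finger pad.
Only numpy, scipy, OpenCV 4.12 (cv2) and the standard library are available. Lean on these libraries where they do the work, as an engineer would, in place of code of your own. Each camera call takes 0.05 s, during which the arm holds its last target. There are 200 camera calls.

### The job

A part-used round milling blank with one straight edge lies turned askew on the dark aligning plate. Slide and turn it on the plate, without lifting it, until its straight edge lies flush along the raised silver bar, with the whole straight edge within the length of the bar. Leave everything else on the bench where it is.

Things in the scene. Friction and masses are not known exactly. Their poses are not given: they have to be found in the camera images.
- align_plate: Dark metal plate fixed to the bench, 220 mm (its x) by 260 mm (its y), 8 mm thick. Origin at the centre of its underside; z up, x away from the robot, turned 0 to 0.4 rad to the right. Part of it is a silver bar along its far (+x) side: 22 mm wide, 220 mm long (centred at y = 0), 20 mm high above the plate's top; its working face, which looks to -x, is the plane x = +75 mm. Else the plate is bare.
- bar_face (a point): Middle of the foot of the bar's working face, at the plate's top (plate frame x = 75, y = 0, z = 8 mm); axes as the plate's: x into the bar, y along it, z up.
- blank: Loose ivory disc, 0.14-0.28 kg, 98.5 mm across, 20 mm thick, cut off by one straight edge (the flat). Origin at the centre of the full circle, on its underside; z up, x towards the flat. Above 13 mm height its edge is set back 2 mm. It slides on the plate under 0.5 to 1 N (smooth). The flat starts turned 0.7 to 1.8 rad anticlockwise (from above) from facing the bar.
- flat_mid (a point): Middle of the blank's flat at the height of its underside (blank frame x = 35, y = 0, z = 0 mm); axes as the blank's, x out of the flat. The flat is 69 mm long, y = -34.6 to +34.6 mm; a small black dot on top of the blank stands beside its middle. Fingertips grip the rim: one pressed on it and moved sideways rolls the blank.
- window_mid (a point): Middle of the blank's window (blank frame x = 0, y = 21.5, z = 10 mm); axes as the blank's. The window goes right through and spans x = -20 to +20 mm, from y = +2 mm out to 43 mm from the blank's centre, leaving a rim about 5 mm thick. Shut fingertips fit in; pushing there, off centre, turns the blank as it slides.
- model_lower: Bystander, loose, to be left alone: cream plaster model of a lower jaw, 61x72x31 mm, behind the plate to the left. Origin at the centre of its underside.
- model_study: Bystander, loose, to be left alone: white plaster jaw model, 61x72x31 mm, to the left, farther from the plate. Origin at the centre of its underside.
- paste_bar_blue: Bystander, loose, to be left alone: bar of blue polishing paste, half in a cream sleeve, 31x82x23 mm, far to the left of the plate. Origin at the centre of its underside.
Not all that is in view belongs to the job. Leave any turquoise look-alike of the blank alone.

How it is judged (in metres and radians):
At the end, for the whole second after the job is handed in: The blank's flat lies along the bar's working face: the middle of the flat is within 3 mm of the face, the flat within 0.05 rad of parallel, its whole length within the bar's length, and the blank rests flat on the plate (height within 3 mm, tilt under 0.04 rad), at rest (x of flat_mid in the frame of bar_face between -0.003 and 0.003 m and angle between the x axis of blank and the x axis of align_plate, either way round below 0.05 rad and y of flat_mid in the frame of bar_face between -0.077 and 0.077 m and z of flat_mid in the frame of bar_face between -0.003 and 0.003 m and angle between blank's own z axis and vertical below 0.04 rad and linear speed of blank below 0.01 m/s); the robot touches nothing.
It fails at once if the blank is lifted (more than 15 mm) or tipped (more than 0.4 rad) (z of flat_mid in the frame of bar_face above 0.015 m or angle between blank's own z axis and vertical above 0.4 rad).
It fails at once if a bystander is moved by more than 25 mm (distance of any of model_lower, model_study, paste_bar_blue from where it was at the start of the episode above 0.025 m).
It also fails if it takes over 58 s, if anything falls off the work surface, if the arm or the gripper's body presses on something with over 40 N, if the wrist force passes 120 N, or if a joint passes its speed limit or range.

## Working session

There is one attempt and no reset: what is moved stays moved. The work goes in short steps, Python scripts to look and compute and a tool call to move; the robot and the scene stay as the last step left them, time stands still between calls to the robot, and variables do not carry over. Pictures are saved under pics/ and viewed, at most 10 in all, crops included, and the job is handed in when it is done.

Besides the shell and the picture viewer there is one more tool, called after "Request:" as a command line: name --pt "numbers of a row" for each row, then --argument value for the rest. send_rows: Moves the arm, as the interface text tells. Its arguments: {"type":"object","properties":{"gripper":{"type":"array","items":{"type":"number"}},"linear":{"type":"array","items":{"type":"array","items":{"type":"number"}}},"spin":{"type":"array","items":{"type":"number"}}},"required":["gripper","linear","spin"]}

```bash
mkdir -p pics
cat > h.py <<'E'
import numpy as np, cv2
from rig import *
def snap(n,f):
    s=snapshot(n); cv2.imwrite('pics/'+f,cv2.cvtColor(s['color'],cv2.COLOR_RGB2BGR)); np.savez('pics/'+f[:-4],**s); return s
def ray(s,uv,z):
    uv=np.atleast_2d(np.array(uv,float)); K=s['camera_matrix'];T=s['world_from_camera']
    d=(np.linalg.inv(K)@np.c_[uv,np.ones(len(uv))].T).T@T[:3,:3].T
    o=T[:3,3]; return o+d*((z-o[2])/d[:,2])[:,None]
E
python3 - <<'E'
from h import *
a=snap('top','top0.png');b=snap('scene','scene0.png')
cv2.imwrite('pics/both.png',cv2.resize(np.hstack([cv2.imread('pics/top0.png'),cv2.imread('pics/scene0.png')]),(800,300)))
print(a['world_from_camera'],grip_point_offset if not callable(grip_point_offset) else grip_point_offset()); o=get_obs();print(o['clock'],o['eef_pos'],o['tool_rot'])
E
```

```text
[[ 3.47799352e-03 -9.87077636e-01  1.60205004e-01  3.91153210e+02]
 [-9.99541239e-01 -8.25163082e-03 -2.91414261e-02 -1.70355622e+02]
 [ 3.00868025e-02 -1.60030155e-01 -9.86653502e-01  1.12075906e+03]
 [ 0.00000000e+00  0.00000000e+00  0.00000000e+00  1.00000000e+00]] 18.700000000000003
0.1 [ 179.57866099 -545.99340249  230.88926471] [-4.77108991e-04  9.87404773e-01  1.58213707e-01 -9.41382758e-05]
```

View pics/top0.png

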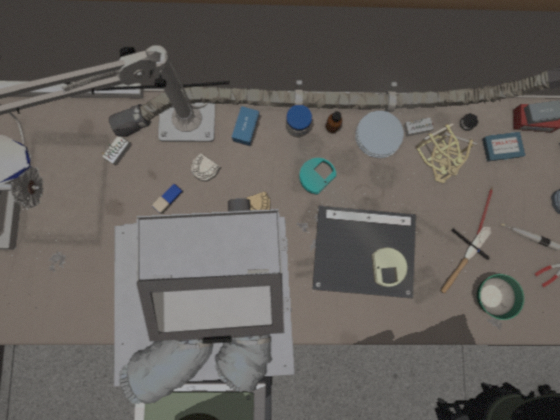

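The top view shows the dark plate around (365,252), with the silver bar at (368,218). The ivory blank is at about (389,267), with its window at (389,274). The turquoise look-alike at (318,174) is to be left alone. I'll confirm this in an enlarged crop.

Run:
```python
from h import *
a=np.load('pics/top0.npz'); im=cv2.imread('pics/top0.png')
cv2.imwrite('pics/crop0.png',cv2.resize(im[200:305,300:440],(800,600),interpolation=cv2.INTER_CUBIC))
c=a['color'].astype(int); sub=np.zeros(c.shape[:2],np.uint8); sub[230:295,320:412]=1
m=((c[...,0]>130)&(c[...,0]-c[...,2]>15)).astype(np.uint8)*sub
cs,h=cv2.findContours(m,cv2.RETR_CCOMP,cv2.CHAIN_APPROX_NONE)
for k,q in enumerate(cs):
    if cv2.contourArea(q)>20:
        print(h[0][k][3],cv2.contourArea(q),cv2.minEnclosingCircle(q),cv2.minAreaRect(q))
q=max(cs,key=cv2.contourArea); P=ray(a,q[:,0],28); print(cv2.minEnclosingCircle(P[:,:2].astype(np.float32)))
# bar
mb=((c.min(2)>150)&(c.max(2)-c.min(2)<25)).astype(np.uint8); s2=np.zeros_like(mb); s2[200:232,318:420]=1
cs,_=cv2.findContours(mb*s2,cv2.RETR_EXTERNAL,cv2.CHAIN_APPROX_NONE); q=max(cs,key=cv2.contourArea)
P=ray(a,q[:,0],28)[:,:2].astype(np.float32); print(cv2.minAreaRect(P),cv2.boxPoints(cv2.minAreaRect(P)))
```

```text
-1 959.0 ((387.2937316894531, 266.8228759765625), 19.25763511657715) ((390.0, 266.5), (37.0, 32.0), 90.0)
0 298.5 ((387.0, 274.0), 13.038504600524902) ((387.0, 274.5), (22.0, 19.0), 0.0)
((436.5212707519531, -469.1589660644531), 48.36228942871094)
((563.2160034179688, -422.7264404296875), (214.59898376464844, 19.530092239379883), 85.23558044433594) [[ 544.5725  -528.8441 ]
 [ 564.03516 -530.46625]
 [ 581.8595  -316.60876]
 [ 562.39685 -314.98663]]
```

View pics/crop0.png

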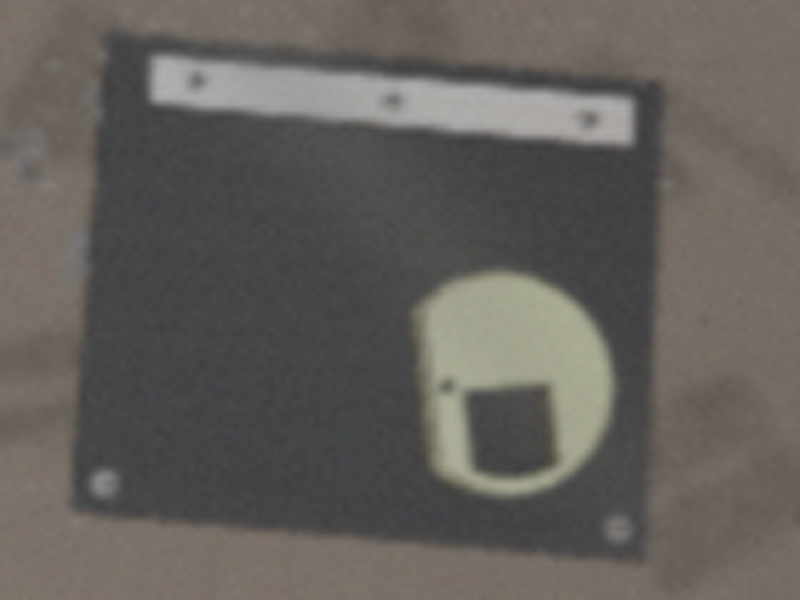

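View pics/scene0.png

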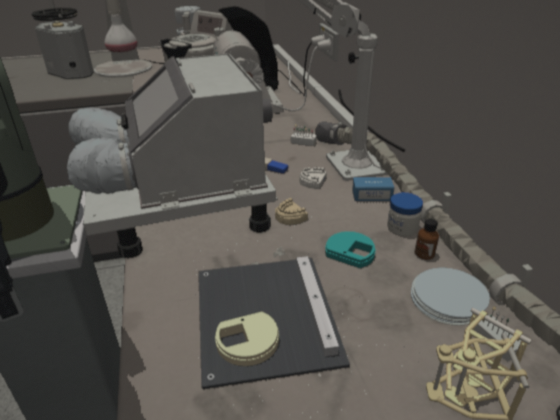

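The crop shows the ivory blank with its flat facing left and a dot at crop (447,385). The window opens towards the robot at (510,425). The scene view agrees.

Plan: pinch the 5 mm rim outside the window, with one finger in the window. Then slide and turn the blank on the plate, and release it. First I'll move above the rim.

Request:
send_rows --gripper '[80,60,40,35,35,35,35,35,35,35]' --pt "0.5 0.2 -0.1" --pt "1.1 0.4 -0.2" --pt "1.7 0.6 -0.4" --pt "2.3 0.8 -0.6" --pt "2.9 1.0 -0.8" --pt "3.5 1.2 -1.0" --pt "4.1 1.4 -1.2" --pt "4.7 1.6 -1.4" --pt "5.3 1.75 -1.5" --pt "5.3 1.75 -1.5" --spin '[1.3,2.6,3.9,5.2,6.5,7.8,9.1,10.4,11.7,13.3]'

```text
clock: 1.1
eef_pos: [394.7, -474.1, 170.3]
tool_rot: [-0.0, 0.659, 0.752, 0.001]
wrist_force: [-0.8, 0.2, -0.2]
finger_gap: 0.352
finger_force: 0.0
```

Request:
send_rows --gripper '[30,30,30]' --pt "0 0 0" --pt "0 0 0" --pt "0 0 0" --spin '[0,0,0]'

```text
clock: 1.4
eef_pos: [391.2, -476.5, 171.4]
tool_rot: [-0.0, 0.664, 0.748, -0.0]
wrist_force: [0.9, -0.1, -1.1]
finger_gap: 0.299
finger_force: 0.0
```

Run:
```python
from h import *
a=snap('wrist','w1.png'); o=get_obs();print(o['clock'],o['eef_pos'],o['tool_rot'],o['qpos'],o['finger_gap']);print(a['world_from_camera'])
```

```text
1.45 [ 391.26158316 -476.44274587  171.4206358 ] [ 1.18059197e-05  6.63883268e-01  7.47836188e-01 -2.07092970e-04] [ 1.00536989  0.85835848 -0.37906419  1.39221972  0.35009089  0.95732026
  0.66225938] 0.29760506855091384
[[ 9.93236341e-01  1.11373505e-01  3.28255072e-02  3.83568613e+02]
 [ 1.16109948e-01 -9.52163399e-01 -2.82671792e-01 -4.04345456e+02]
 [-2.26901871e-04  2.84571265e-01 -9.58654862e-01  3.13419784e+02]
 [ 0.00000000e+00  0.00000000e+00  0.00000000e+00  1.00000000e+00]]
```

View pics/w1.png

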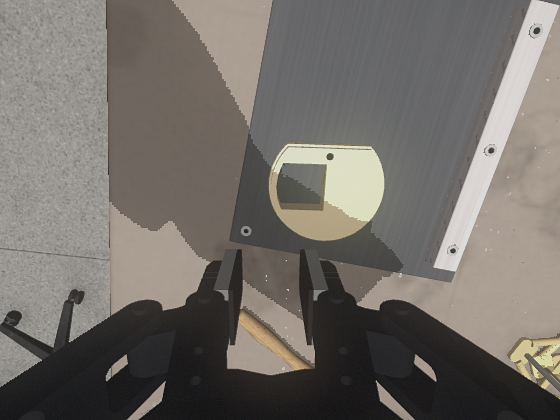

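The wrist view shows the blank with its centre near (327,192), the flat along row ~146, the dot at (330,156) and the window at (301,187). The bar runs along the right side. Next I'll measure these.

```bash
cat > meas.py <<'E'
from h import *
from scipy.optimize import least_squares
def meas(f,box,zt=28):
    a=np.load(f'pics/{f}.npz'); c=a['color'].astype(int); x0,x1,y0,y1=box
    s=np.zeros(c.shape[:2],np.uint8); s[y0:y1,x0:x1]=1
    m=((c[...,0]>1.15*c[...,2])&(c[...,0]>85)).astype(np.uint8)*s
    m=cv2.morphologyEx(m,cv2.MORPH_OPEN,np.ones((3,3)))
    cs,h=cv2.findContours(m,cv2.RETR_CCOMP,cv2.CHAIN_APPROX_NONE)
    k=max(range(len(cs)),key=lambda i:cv2.contourArea(cs[i])); P=ray(a,cs[k][:,0],zt)[:,:2]
    hol=[q for i,q in enumerate(cs) if h[0][i][3]==k]; W=ray(a,max(hol,key=cv2.contourArea)[:,0],zt)[:,:2]
    print('bbox px',cv2.boundingRect(cs[k]),'win px',cv2.boundingRect(max(hol,key=cv2.contourArea)))
    r=least_squares(lambda p:np.hypot(*(P-p[:2]).T)-p[2],[*P.mean(0),48],loss='soft_l1',f_scale=.5).x
    d=P-r[:2]; n=np.hypot(*d.T); F=P[n<r[2]-4]
    v=cv2.fitLine(F.astype(np.float32),2,0,.01,.01).ravel(); nn=np.array([-v[1],v[0]]); off=nn@(v[2:]-r[:2]); 
    if off<0: nn,off=-nn,-off
    yaw=np.arctan2(nn[1],nn[0]); R=np.array([[nn[0],nn[1]],[-nn[1],nn[0]]]); L=(W-r[:2])@R.T
    print('circle',r,'yaw',yaw,'flat off',off,'win x',L[:,0].min(),L[:,0].max(),'y',L[:,1].min(),L[:,1].max(), 'far mid',(R.T@[0,46])+r[:2])
    return r,yaw
def bar(f,box,zt=28):
    a=np.load(f'pics/{f}.npz'); c=a['color'].astype(int); x0,x1,y0,y1=box
    s=np.zeros(c.shape[:2],np.uint8); s[y0:y1,x0:x1]=1
    m=((c.min(2)>165)&(c.max(2)-c.min(2)<35)).astype(np.uint8)*s
    cs,_=cv2.findContours(m,cv2.RETR_EXTERNAL,cv2.CHAIN_APPROX_NONE)
    P=ray(a,max(cs,key=cv2.contourArea)[:,0],zt)[:,:2].astype(np.float32); q=cv2.minAreaRect(P); print('bar',q,cv2.boxPoints(q).tolist())
E
python3 - <<'E'
from meas import *
meas('w1',(255,400,135,245)); meas('top0',(320,412,230,295)); bar('w1',(420,560,0,280))
E
```

```text
Traceback (most recent call last):
  File "meas.py", line 10, in meas
    hol=[q for i,q in enumerate(cs) if h[0][i][3]==k]; W=ray(a,max(hol,key=cv2.contourArea)[:,0],zt)[:,:2]
                                                               ~~~^^^^^^^^^^^^^^^^^^^^^^^^^
ValueError: max() iterable argument is empty
```

Run:
```python
import numpy as np
c=np.load('pics/w1.npz')['color']
for r in (172,187,200): print(r,[(x,*map(int,c[r,x])) for x in range(262,336,3)])
```

```text
172 [(262, 76, 74, 73), (265, 76, 77, 73), (268, 77, 77, 74), (271, 184, 170, 138), (274, 183, 170, 141), (277, 224, 226, 203), (280, 74, 74, 69), (283, 111, 112, 109), (286, 111, 112, 109), (289, 110, 109, 107), (292, 110, 111, 109), (295, 115, 114, 110), (298, 114, 113, 110), (301, 113, 114, 108), (304, 114, 115, 111), (307, 115, 114, 111), (310, 120, 120, 115), (313, 115, 116, 110), (316, 115, 117, 113), (319, 119, 120, 113), (322, 122, 122, 110), (325, 134, 127, 101), (328, 221, 223, 197), (331, 221, 223, 198), (334, 221, 222, 197)]
187 [(262, 73, 73, 71), (265, 76, 74, 73), (268, 93, 86, 79), (271, 179, 166, 134), (274, 180, 165, 134), (277, 72, 72, 69), (280, 79, 79, 73), (283, 78, 79, 73), (286, 80, 80, 74), (289, 82, 82, 75), (292, 82, 84, 77), (295, 83, 84, 77), (298, 85, 85, 77), (301, 86, 87, 77), (304, 88, 86, 78), (307, 119, 120, 116), (310, 115, 115, 110), (313, 116, 116, 110), (316, 117, 116, 110), (319, 118, 118, 113), (322, 128, 120, 92), (325, 206, 207, 180), (328, 221, 222, 195), (331, 221, 222, 196), (334, 221, 223, 196)]
200 [(262, 74, 73, 71), (265, 74, 72, 69), (268, 75, 74, 72), (271, 185, 170, 136), (274, 177, 163, 132), (277, 178, 164, 132), (280, 74, 74, 71), (283, 76, 75, 71), (286, 78, 78, 71), (289, 81, 79, 73), (292, 81, 80, 75), (295, 81, 79, 73), (298, 82, 82, 75), (301, 81, 80, 74), (304, 87, 86, 79), (307, 85, 84, 76), (310, 87, 87, 77), (313, 89, 89, 80), (316, 90, 91, 81), (319, 88, 90, 80), (322, 113, 106, 82), (325, 227, 229, 202), (328, 222, 224, 196), (331, 221, 223, 195), (334, 221, 222, 194)]
```

```bash
sed -i 's/m=((c\[...,0\]>1.15.*/m=((c[...,0]-c[...,2]>14)\&(c[...,0]>135)).astype(np.uint8)*s/; /MORPH_OPEN/d' meas.py
python3 - <<'E'
from meas import *
meas('w1',(255,400,135,245)); meas('top0',(320,412,230,295)); bar('w1',(420,560,0,280))
E
```

```text
bbox px (269, 143, 115, 98) win px (275, 162, 53, 50)
circle [ 438.16175674 -469.42855752   47.17360436] yaw 1.6510775 flat off 35.87872859752187 win x -20.52660944239233 20.87948629330511 y 0.5780866461980066 42.956336694605234 far mid [ 392.30991339 -473.11752386]
bbox px (374, 248, 33, 38) win px (380, 266, 19, 19)
circle [ 436.43988658 -471.53188252   45.63233697] yaw 1.6192287 flat off 33.55602956719481 win x -22.783266238742836 23.639632048928064 y -1.411088134220381 44.280631569709946 far mid [ 390.49382628 -473.75889805]
bar ((564.8721923828125, -422.60198974609375), (218.2890625, 22.10423469543457), 85.20089721679688) [[544.7275390625, -530.439208984375], [566.7542724609375, -532.2885131835938], [585.016845703125, -314.7647705078125], [562.9901123046875, -312.91546630859375]]
```

The measured radius (47.2), window and bar sizes all match the spec. The bar's yaw is −0.084 and the blank's yaw is 1.651, so I need a turn of −1.735. Now I'll descend and pinch the rim.

Request:
send_rows --gripper '[30,30,30,30,30,30,30,30,30,30]' --pt "0.02 0.08 0" --pt "0.02 0.08 -0.6" --pt "0.02 0.08 -1.2" --pt "0.02 0.08 -1.8" --pt "0.02 0.08 -2.4" --pt "0.02 0.08 -2.9" --pt "0.02 0.08 -3.3" --pt "0.02 0.08 -3.6" --pt "0.02 0.08 -3.8" --pt "0.02 0.08 -3.9" --spin '[-0.37,-0.37,-0.37,-0.37,-0.37,-0.37,-0.37,-0.37,-0.37,-0.37]'

```text
clock: 2.45
eef_pos: [392.5, -473.0, 14.9]
tool_rot: [-0.0, 0.677, 0.736, -0.0]
wrist_force: [0.1, 0.1, 0.3]
finger_gap: 0.298
finger_force: 0.0
```

Request:
send_rows --gripper '[30,30,30]' --pt "0 0 0" --pt "0 0 -0.05" --pt "0 0 -0.1" --spin '[0,0,0]'

```text
clock: 2.75
eef_pos: [392.7, -473.2, 11.7]
tool_rot: [0.0, 0.677, 0.736, -0.0]
wrist_force: [0.7, -0.3, -0.4]
finger_gap: 0.306
finger_force: 0.0
```

Request:
send_rows --gripper '[22,15,9,5,0,0,0,0]' --pt "0 0 0" --pt "0 0 0" --pt "0 0 0" --pt "0 0 0" --pt "0 0 0" --pt "0 0 0" --pt "0 0 0" --pt "0 0 0" --spin '[0,0,0,0,0,0,0,0]'

```text
clock: 3.55
eef_pos: [392.5, -473.1, 11.5]
tool_rot: [0.0, 0.677, 0.736, -0.0]
wrist_force: [-1.1, 0.3, 5.2]
finger_gap: 0.065
finger_force: 60.6
```

Run:
```python
from h import *
a=snap('wrist','w2.png'); o=get_obs();print(o['clock'],o['eef_pos'],o['tool_rot'],o['qpos'],o['finger_gap'],o['finger_force'],o['wrist_force'])
```

```text
3.6 [ 392.4780072  -473.14338247   11.56590955] [ 1.22665936e-04  6.77046841e-01  7.35939905e-01 -1.30655987e-04] [ 0.96070258  1.0770864  -0.28638208  1.49495787  0.43466388  0.63262148
  0.54715436] 0.05650160074416446 60.59778075052236 [3.34272111e-01 2.31337992e-03 4.80348474e+00]
```

View pics/w2.png

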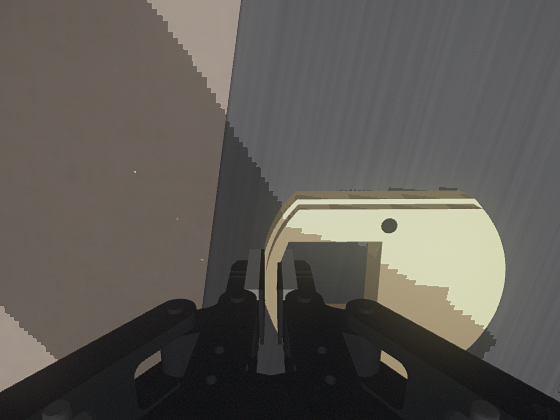

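The rim is gripped, with a 5 mm gap and 60 N. The wrist view shows the left finger outside the rim and the right finger inside the window. I'll turn and slide now, keeping clear of the bar.

Request:
send_rows --gripper '[0,0,0,0,0,0,0,0,0,0]' --pt "0.08 0.1 0" --pt "0.16 0.2 0" --pt "0.24 0.3 0" --pt "0.32 0.4 0" --pt "0.4 0.5 0" --pt "0.48 0.6 0" --pt "0.56 0.7 0" --pt "0.64 0.8 0" --pt "0.72 0.9 0" --pt "0.8 1.0 0" --spin '[-0.6,-1.4,-2.2,-3.0,-3.8,-4.6,-5.4,-6.2,-7.0,-7.8]'

```text
clock: 4.6
eef_pos: [424.4, -433.4, 11.6]
tool_rot: [0.0, 0.914, 0.405, -0.0]
wrist_force: [-1.2, -2.6, 4.1]
finger_gap: 0.058
finger_force: 60.3
```

Request:
send_rows --gripper '[0,0,0,0,0,0,0,0,0,0]' --pt "0.08 0.1 0" --pt "0.16 0.2 0" --pt "0.24 0.3 0" --pt "0.32 0.4 0" --pt "0.4 0.5 0" --pt "0.48 0.6 0" --pt "0.56 0.7 0" --pt "0.64 0.8 0" --pt "0.72 0.9 0" --pt "0.8 1.0 0" --spin '[-0.9,-1.8,-2.7,-3.6,-4.5,-5.4,-6.3,-7.2,-8.1,-8.77]'

```text
clock: 5.6
eef_pos: [456.6, -393.3, 11.5]
tool_rot: [0.0, 0.999, -0.042, 0.0]
wrist_force: [-1.1, -1.2, 3.2]
finger_gap: 0.063
finger_force: 60.1
```

Request:
send_rows --gripper '[0,0,0,0,0,0,0,0,0]' --pt "0.15 0 0" --pt "0.3 0 0" --pt "0.45 0 0" --pt "0.6 0 0" --pt "0.75 0 0" --pt "0.9 0 0" --pt "1.05 0 0" --pt "1.1 0 0" --pt "1.1 0 0" --spin '[0,0,0,0,0,0,0,0,0]'

```text
clock: 6.5
eef_pos: [500.8, -393.1, 11.6]
tool_rot: [0.0, 0.999, -0.04, 0.0]
wrist_force: [-0.5, -0.8, 6.2]
finger_gap: 0.058
finger_force: 60.3
```

Run:
```python
from h import *
a=snap('wrist','w3.png'); snap('top','t3.png'); o=get_obs();print(o['clock'],o['eef_pos'],o['tool_rot'],o['finger_gap'],o['finger_force'],o['wrist_force'],o['torque'])
```

```text
6.6 [ 500.79931569 -393.11120582   11.5703378 ] [ 9.11186642e-05  9.99197062e-01 -4.00639730e-02  3.18152007e-04] 0.05704615406154836 60.30910124365391 [0.76704696 0.1033203  5.09057182] [ 0.05958004 -0.02293626  0.03250347]
```

View pics/w3.png

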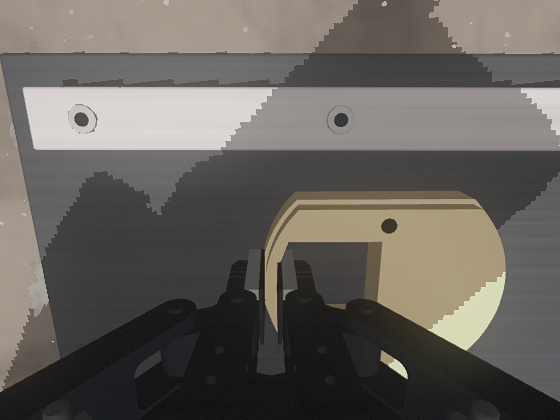

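The bar's near edge is at row ~150, and the flat's foot edge is at row ~192, nearly parallel. I'll compute the gap and the angle from gradient edges.

```bash
cat > gap.py <<'E'
from h import *
import sys
def edge(a,cols,r0,r1,sign,z):
    g=cv2.GaussianBlur(a['color'].mean(2).astype(np.float32),(5,1),0); d=np.zeros_like(g); d[1:]=np.diff(g,axis=0); 
    pts=[]
    for c in cols:
        w=np.clip(sign*d[r0:r1,c],0,None); 
        if w.max()>12: i=w.argmax(); lo=max(0,i-1); k=np.arange(lo,min(len(w),i+2)); pts.append((c,r0-.5+(k*w[k]).sum()/w[k].sum()))
    P=ray(a,pts,z)[:,:2]; v=cv2.fitLine(P.astype(np.float32),cv2.DIST_HUBER,0,.01,.01).ravel()
    v[:2]*=np.sign(v[1]); return v,np.mean(pts,0),len(pts)
def gap(f,bcols,br,fcols,fr):
    a=np.load(f'pics/{f}.npz'); print('cam',a['world_from_camera'][:3,3])
    vb,pb,nb=edge(a,bcols,*br,-1,28); vf,pf,nf=edge(a,fcols,*fr,1,8)
    n=np.array([vb[1],-vb[0]]); print(pb,nb,pf,nf,'bar yaw',np.arctan2(-vb[0],vb[1]),'flat yaw',np.arctan2(-vf[0],vf[1]),'gap',n@(vb[2:]-vf[2:]),'flat pt',vf[2:],'bar pt',vb[2:])
E
python3 - <<'E'
from gap import *
gap('w3',range(60,500,6),(143,158),range(305,455,5),(184,197))
E
```

```text
cam [ 573.75150757 -398.61470094  153.66894321]
[279.         149.71693406] 74 [377.5        190.60744157] 30 bar yaw -0.083686784 flat yaw -0.07695872 gap 20.072498 flat pt [ 532.5862 -444.3164] bar pt [ 556.68945 -397.1043 ]
```

Request:
send_rows --gripper '[0,0,0,0,0,0,0]' --pt "0.1 -0.01 0" --pt "0.2 -0.02 0" --pt "0.3 -0.02 0" --pt "0.4 -0.03 0" --pt "0.45 -0.04 0" --pt "0.47 -0.04 0" --pt "0.47 -0.04 0" --spin '[-0.07,-0.07,-0.07,-0.07,-0.07,-0.07,-0.07]'

```text
clock: 7.3
eef_pos: [519.2, -394.8, 11.5]
tool_rot: [0.0, 0.999, -0.044, -0.0]
wrist_force: [-2.6, -0.7, 6.2]
finger_gap: 0.064
finger_force: 60.7
```

Request:
send_rows --gripper '[0,0,0,0]' --pt "0.015 0 0" --pt "0.03 0 0" --pt "0.045 0 0" --pt "0.045 0 0" --spin '[0,0,0,0]'

```text
clock: 7.7
eef_pos: [520.7, -394.8, 11.5]
tool_rot: [0.0, 0.999, -0.044, -0.0]
wrist_force: [-4.3, 0.4, 7.8]
finger_gap: 0.056
finger_force: 60.7
```

Request:
send_rows --gripper '[0,0,0,0]' --pt "0.015 0 0" --pt "0.03 0 0" --pt "0.03 0 0" --pt "0.03 0 0" --spin '[0,0,0,0]'

```text
clock: 8.1
eef_pos: [521.0, -394.8, 11.5]
tool_rot: [-0.0, 0.999, -0.044, -0.001]
wrist_force: [-10.1, 1.0, 10.6]
finger_gap: 0.058
finger_force: 61.1
```

Run:
```python
from h import *
a=snap('wrist','w4.png'); o=get_obs();print(o['clock'],o['eef_pos'],o['tool_rot'],o['wrist_force'],o['torque'])
```

```text
8.15 [ 520.98435458 -394.82287208   11.5084501 ] [-2.31140570e-04  9.99024697e-01 -4.41381755e-02 -1.19292222e-03] [-9.9324143   0.80947402 12.36521257] [ 0.44888822  2.13599668 -0.13613068]
```

View pics/w4.png

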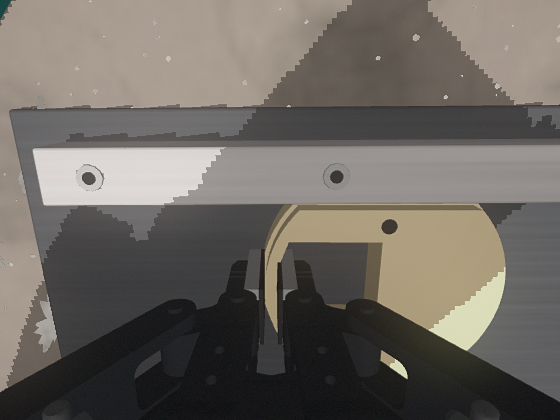

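The flat is seated against the bar: there is a 10 N reaction, and the bar's edge at row ~204 meets the flat with no visible gap. I'll relax the push, release and lift.

Request:
send_rows --gripper '[0,0,8,12,18,24,30,30,30,30]' --pt "-0.015 0 0" --pt "-0.02 0 0" --pt "-0.02 0 0" --pt "-0.02 0 0" --pt "-0.02 0 0" --pt "-0.02 0 0" --pt "-0.02 0 0" --pt "-0.02 0 0" --pt "-0.02 0 0" --pt "-0.02 0 0" --spin '[0,0,0,0,0,0,0,0,0,0]'

```text
clock: 9.15
eef_pos: [521.5, -394.6, 11.3]
tool_rot: [-0.0, 0.999, -0.044, -0.0]
wrist_force: [-0.1, -0.3, -0.5]
finger_gap: 0.302
finger_force: 0.0
```

Request:
send_rows --gripper '[30,30,30,30,30,30,30,30,30,30]' --pt "0 0 0.1" --pt "0 0 0.3" --pt "0 0 0.6" --pt "0 0 1.0" --pt "0 0 1.5" --pt "0 0 2.0" --pt "0 0 2.5" --pt "0 0 3.0" --pt "0 0 3.0" --pt "0 0 3.0" --spin '[0,0,0,0,0,0,0,0,0,0]'

```text
clock: 10.15
eef_pos: [521.6, -394.7, 132.3]
tool_rot: [0.0, 0.999, -0.044, 0.001]
wrist_force: [0.1, 0.0, 0.3]
finger_gap: 0.303
finger_force: 0.0
```

Run:
```python
from h import *
a=snap('wrist','w5.png'); o=get_obs();print(o['clock'],o['eef_pos'],o['wrist_force'])
print(a['world_from_camera'][:3,3])
```

```text
10.2 [ 521.40783954 -394.48845556  131.59599398] [-0.54628841  0.02469746  0.16810924]
[ 594.41225408 -400.68952304  274.51292446]
```

View pics/w5.png

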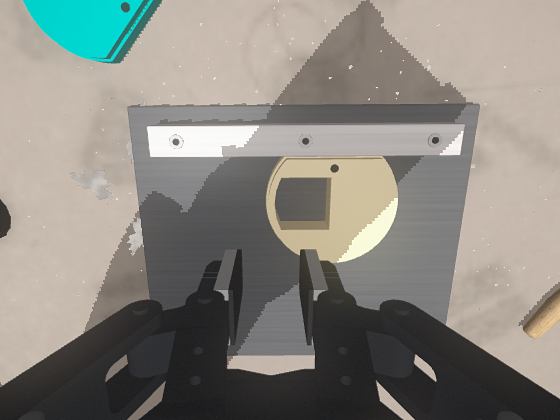

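The bar's edge at row ~156 meets the flat, with the blank at cols 266–398, inside the bar's 148–464. One numeric check: the distance from the circle centre to the bar face should be 35.

Run:
```python
from meas import *
from gap import edge
a=np.load('pics/w5.npz')
r,yaw=meas('w5',(255,405,157,268))
v,p,n=edge(a,range(160,460,5),150,162,-1,28); nn=np.array([v[1],-v[0]])
print(p,n,'bar yaw',np.arctan2(-v[0],v[1]),'dist',nn@(v[2:]-r[:2]))
v2,p2,n2=edge(a,range(295,375,4),156,165,1,28); print('top flat yaw',np.arctan2(-v2[0],v2[1]),'gap',nn@(v[2:]-v2[2:]),p2,n2)
```

```text
bbox px (266, 157, 132, 106) win px (274, 177, 58, 54)
circle [ 517.28096624 -439.2961286    46.96583654] yaw 1.2398267 flat off 7.704052252955293 win x -2.579469087979502 43.31097981007422 y -19.226088546646864 28.417267073446865 far mid [ 473.77749176 -424.34795931]
[307.5        156.38451035] 60 bar yaw -0.0835001 dist 35.77680869282464
top flat yaw -0.12621684 gap 1.4010116 [333.         158.12616157] 20
```

Run:
```python
from gap import *
a=np.load('pics/w5.npz')
v,p,n=edge(a,range(286,327,2),172,183,-1,28); print('window x+ edge yaw',np.arctan2(-v[0],v[1]),p,n,v[2:])
g=a['color'].mean(2).astype(int)
for c in range(290,380,12): print(c,g[152:164,c])
```

```text
window x+ edge yaw -0.08953973 [306.         177.13927217] 21 [ 538.9411 -425.5883]
290 [176 177 178 169 160 191 126 154 187 187 187 187]
302 [175 177 178 168 150 192 125 154 188 186 186 187]
314 [175 177 178 166 146 191 125 154 188 187 187 186]
326 [175 177 178 163 166 176 122 153 188 187 187 186]
338 [175 178 179 167 164 176 122 171 188 187 187 188]
350 [176 176 179 163 163 176 124 171 188 187 187 187]
362 [175 176 178 159 188 176 122 171 187 186 186 186]
374 [174 175 179 158 188 160 119 187 187 187 186 185]
```

Parallel to within about 0.006 rad, and seated. Handing in.

```bash
python3 -c "from rig import *; print(job_done())"
```

```text
the job is handed in; nothing more can be done
None
```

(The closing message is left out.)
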